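# Stack the ring tray and its lid on the jeweller's stacking base

### The job

On the jeweller's bench, stack the green tray with the clipped corners (the one with the gold rings) on the dark wooden base with the brass rim, and close the stack with the black lid, so that clipped corners lie over clipped corners and each skirt sits fully down, flat on the part below. Leave the green tray with four square corners where it is, and let go of everything at the end.

Things in the scene. Friction and masses are not known exactly. Their poses are not given: they have to be found in the camera images.
- stack_base: Fixed dark wood block 104 (x) by 60 mm, 22 high, its two +x corners clipped 18 mm at 45 degrees. On it a hollow brass rim, 14 high (top at 36), tapering from 90 by 46 at its foot to 76 by 32, clipped alike; the 7 mm ledge round it, 22 up, carries the tray's skirt. Origin: underside, 20 mm from the centre towards the clipped end. x points to that end, within 20 degrees of world x; z up.
- ring_tray: Green tray, 3 gold rings in it, outline as the base. Hollow skirt 18 mm high, walls 3; deck top at 22; rim as the base's, top at 36. Grip across its 60 mm width by the upright sides (0 to 22 up). 0.16 kg. Home: underside 22 above the base's, same direction, 4 mm play; the taper guides it from some 7 mm off. Origin (20 mm off centre), axes as the base; x starts within 35 degrees of world x.
- stack_lid: Black lid, outline and skirt as the tray, flat top at 22, with an aluminium grip bar 60 mm (x) by 10 (y), 28 tall, top at 50, on its centre: pinch it from above. 0.14 kg. Home: underside 22 above the tray's underside (44 above the bench), same direction and play. Origin: underside, 20 mm from the centre towards the clipped (+x) end; z up; x starts within 35 degrees of world x. Stands on the bench.
- square_tray: The tray to leave alone: the same green plastic and size as the ring tray (104 by 60 by 36 mm), but empty and with four square corners. Loose, stands on the bench. Origin: underside, 20 mm from the centre along its length (x); z up.
Mind the look-alikes: they are no part of the job. Leave any orange or red look-alike of the ring_tray alone. Leave any white look-alike of the stack_lid alone.

How it is judged (in metres and radians):
On the way:
1. the ring tray sits fully down on the base (z of ring_tray in the frame of stack_base between 0.018 and 0.0245 m and x of ring_tray in the frame of stack_base between -0.01 and 0.01 m and y of ring_tray in the frame of stack_base between -0.01 and 0.01 m and angle between the x axis of ring_tray and the x axis of stack_base, either way round below 0.175 rad and angle between ring_tray's own z axis and vertical below 0.06 rad), for 0.2 s.
At the end, for the whole second after the job is handed in: The ring tray sits on the base and the lid on the ring tray, each 18 to 24.5 mm above the underside of the part below (home is 22 mm), within 10 mm in x and y and 10 degrees of it, tilted under 3.4 degrees; both at rest (all of step 1 and z of stack_lid in the frame of ring_tray between 0.018 and 0.0245 m and x of stack_lid in the frame of ring_tray between -0.01 and 0.01 m and y of stack_lid in the frame of ring_tray between -0.01 and 0.01 m and angle between the x axis of stack_lid and the x axis of ring_tray, either way round below 0.175 rad and angle between stack_lid's own z axis and vertical below 0.06 rad and linear speed of each of ring_tray, stack_lid below 0.02 m/s and angular speed of each of ring_tray, stack_lid below 0.2 rad/s); the robot touches nothing.
It fails at once if the square-cornered tray is moved by more than 40 mm (distance of square_tray from where it was at the start of the episode above 0.04 m).
It also fails if it takes over 59 s, if anything falls off the work surface, if the arm or the gripper's body presses on something with over 40 N, if the wrist force passes 120 N, or if a joint passes its speed limit or range.

### The arm

A 6-joint arm with a two-finger parallel gripper is mounted at the origin on the work surface. World frame = base frame: x ahead of the robot, y to its left, z up, the work surface at z = 0. Lengths are in m, angles in degrees, forces in N, time in s.
With the tool pointing down it reaches from about 0.25 to 0.725 m from the base axis. Payload 9.7 kg.
Tool frame: the origin (TCP) lies on the centre line of the jaws, within the pads' length; the fingertips stand 17 mm ahead of it and the grasp point (between the pads) lies 2 mm behind it (bot.tip_extent is the distance from the TCP to the fingertips, in m); z points along the fingers, y is the line along which they close (so a half turn about z gives the same grasp; the last joint's range is limited). The gripper opens to 85 mm and grips with 20 to 120 N. Pads are 22 mm wide; open, the fingers measure 114 mm over their backs; the gripper's body (76 mm by 85 mm) begins 54 mm behind the grasp point. The pads swing forward as they close: fully open they stand 13 mm farther back than shut.
Start: joints at [-66.75, 4.979, 10.078, 95.1, 0, 90], TCP at [0.217, -0.505, 0.248] pointing down, gripper open.
Joint ranges: [-179.16, 179.16], [-48.56, 103.87], [-65.8, 70.77], [-126.05, 130.52], [-82.76, 87.17], [-180, 180]. Speed limits (degrees/s): [127.2, 127.2, 147.25, 180, 180, 180].

### API

Orientations are given as [roll, pitch, yaw] about the fixed x, y, z axes, in that order (R = Rz(yaw) Ry(pitch) Rx(roll)).
In Python, from workcell import bot gives the robot as it stands.
- The arm moves only by the tool carry_out, never from a script. Its argument "moves" is text: rows parted by semicolons, each of 7 numbers parted by spaces: the shift along the tool's x, y, z in mm, then the turn, a rotation vector about the tool's x, y, z in degrees, then the finger opening in mm, from 0 to 85.4. A call has 1 to 20 rows; each row is the pose to reach, as a shift and turn from the pose commanded when the call began, along the tool's axes at that moment; what a row does not reach only later rows make up. A row lasts 1/10 s, in which the tool goes at most 50 mm and 8.59 degrees, less where a joint would pass 70% of its speed; a pose out of reach is approached as far as the arm can. A call with a gripper value outside its range is refused whole. The fingers move at their own pace and stop on an object; "force" is the grip in N (left out, the last holds). Time passes only in rows, so rows that repeat a pose let the fingers close. It gives the time, the measured TCP pose, the force, the opening and the grip force at its end, in the units of the state.
- bot.get_obs(): the state, without advancing time (a new reading comes with each control period).
- bot.camera(name): name is "side" or "top" or "wrist"; returns a dict with "img" (480x640x3 uint8, red, green, blue), "mtx" (3x3 intrinsics, pixels), "k1" (the pictures are not rectified: a ray, as slopes to the right and down, at radius r is drawn at 1 + k1 r^2 times it, then the intrinsics apply), "position" and "orientation" of the camera in the world; the wrist camera has in their place "mount" (4x4, takes a point from camera to tool coordinates, whose origin is the TCP and whose axes are the flange's). Camera axes: x right, y up, looking along -z (the intrinsics and any distortion apply to the point x, -y, -z); pixel columns grow to the right and rows downward; lengths in m; the calibration is good to about 2 mm. A picture is of the moment at which its call begins: read the wrist's pose just before it. There is no depth.
- bot.job_done(): hands the job in; it is judged then, once.
The state is a dict: "time": time; "q": joint angles; "qd": joint speeds; "joint_efforts": joint torques, N m; "ee_pos": TCP position; "tcp_rot": TCP orientation; "wrist_force": force on the tool from outside, world axes, zero at the start; "torque": the same for the moment, N m; "opening": finger opening in m; "grasp_force": force on a finger pad.
Only numpy, scipy, OpenCV 4.12 (cv2) and the standard library are available. Lean on these libraries where they do the work, as an engineer would, in place of code of your own. Each camera call takes 0.05 s, during which the arm holds its last target. There are 200 camera calls.

## Working session

There is one attempt and no reset: what is moved stays moved. The work goes in short steps, Python scripts to look and compute and a tool call to move; the robot and the scene stay as the last step left them, time stands still between calls to the robot, and variables do not carry over. Pictures are saved under pics/ and viewed, at most 12 in all, crops included, and the job is handed in when it is done.

Besides the shell and the picture viewer there is one more tool, called as name(argument=value, ...) on one line, values as JSON. carry_out: Moves the arm, as the interface text tells. Its arguments: {"type":"object","properties":{"moves":{"type":"string"},"force":{"type":"number"}},"required":["moves"]}

```bash
mkdir -p pics; ls; cat > h.py <<'E'
import numpy as np, cv2
from scipy.spatial.transform import Rotation as R
from workcell import bot
def snap(n,f):
    c=bot.camera(n); cv2.imwrite('pics/'+f,cv2.cvtColor(c['img'],cv2.COLOR_RGB2BGR)); np.save('pics/'+f+'.npy',{k:v for k,v in c.items() if k!='img'},allow_pickle=True); return c
E
python3 - <<'E'
from h import *
for n in('top','side'):
    c=snap(n,n+'0.png'); print({k:v for k,v in c.items() if k!='img'})
print(bot.get_obs())
E
```

```text
pics
{'mtx': array([[556.68978821,   0.        , 318.52118288],
       [  0.        , 556.68978821, 243.52251162],
       [  0.        ,   0.        ,   1.        ]]), 'k1': 0.018886078521124415, 'position': array([ 0.43916709, -0.06195166,  1.42253349]), 'orientation': array([  4.73723729,   1.19605049, -90.02202755])}
{'mtx': array([[585.39209251,   0.        , 327.53720955],
       [  0.        , 585.39209251, 236.38530871],
       [  0.        ,   0.        ,   1.        ]]), 'k1': -0.1745712706870151, 'position': array([0.11683863, 0.77630289, 0.86800298]), 'orientation': array([  49.19671696,    0.67520545, -154.77491842])}
{'time': 0.1, 'q': array([-6.67485834e+01,  5.00683779e+00,  1.00388912e+01,  9.51009476e+01,
       -5.94963432e-04,  9.00011936e+01]), 'qd': array([ 0.08268011, -0.0553096 ,  0.06660127,  0.0018469 ,  0.0412021 ,
       -0.02541025]), 'joint_efforts': array([ 1.28033429e-03, -5.21561444e+01,  4.65654230e+01,  1.60429819e-02,
        7.76960201e-05,  4.44161145e-06]), 'ee_pos': array([ 0.21704101, -0.50514925,  0.2476637 ]), 'tcp_rot': array([-1.79931106e+02,  5.96398247e-04,  2.32502237e+01]), 'wrist_force': array([-0.86534858,  0.56398176,  0.25132355]), 'torque': array([0.02247715, 0.0100034 , 0.02426783]), 'grasp_force': 0.0, 'opening': 0.08536666798840113}
```

View pics/top0.png

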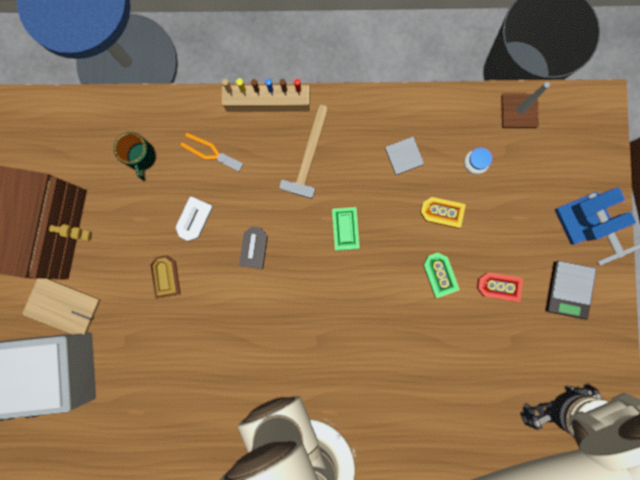

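View pics/side0.png

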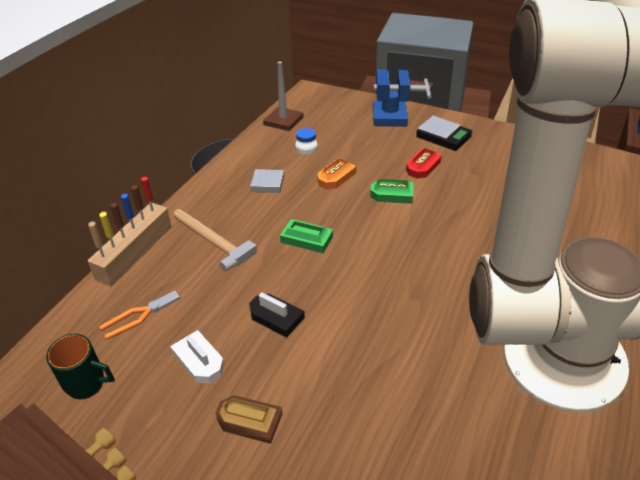

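The top picture shows the base at about (165,277), the ring tray at (441,275), the lid at (253,248) and the square tray at (346,228). Up in the image is world +x. I'll enlarge the three parts.

```bash
python3 - <<'E'
from h import *
im=cv2.imread('pics/top0.png'); o=[]
for u,v in((165,277),(441,275),(253,248)):
    o.append(cv2.resize(im[v-30:v+30,u-22:u+22],None,fx=6,fy=6,interpolation=cv2.INTER_CUBIC))
o=np.hstack(o)
for i in range(0,o.shape[1],60): o[::4,i]=255
for i in range(0,o.shape[0],60): o[i,::4]=255
cv2.imwrite('pics/crop1.png',o); print(o.shape)
E
```

```text
(360, 792, 3)
```

View pics/crop1.png

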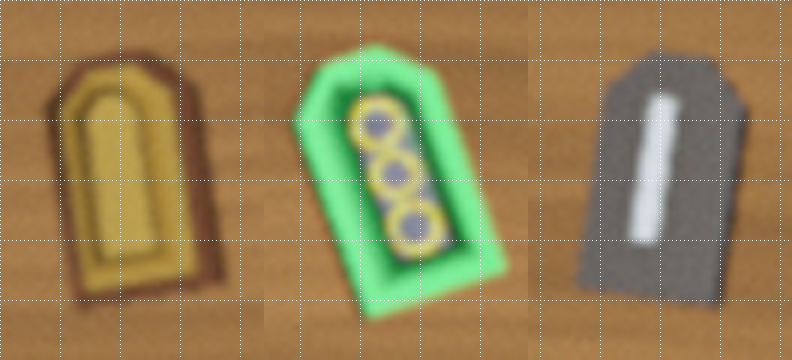

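```bash
cat >> h.py <<'E'
from scipy.optimize import least_squares
def outl(L,W,c,z,cx=-.02): # clipped outline about the origin
    a=np.array([[-L/2,-W/2],[L/2-c,-W/2],[L/2,-W/2+c],[L/2,W/2-c],[L/2-c,W/2],[-L/2,W/2]])+[cx,0]
    return np.c_[a,np.full(6,z)]
BODY=np.r_[outl(.104,.06,.018,0),outl(.104,.06,.018,.022)]
RIM=outl(.076,.032,.010,.036)
def cam(c,o=None):
    if 'mount' in c:
        T=np.eye(4); T[:3,:3]=R.from_euler('xyz',o['tcp_rot'],degrees=True).as_matrix(); T[:3,3]=o['ee_pos']; T=T@c['mount']
    else:
        T=np.eye(4); T[:3,:3]=R.from_euler('xyz',c['orientation'],degrees=True).as_matrix(); T[:3,3]=c['position']
    return T
def proj(P,c,T):
    p=(P-T[:3,3])@T[:3,:3]; s=np.c_[p[:,0],-p[:,1]]/-p[:,2:3]
    s=s*(1+c['k1']*(s**2).sum(1,keepdims=True)); return s*c['mtx'][0,0]+c['mtx'][:2,2]
def ray(px,c,T,z): # pixel -> world at height z
    s=(np.array(px,float)-c['mtx'][:2,2])/c['mtx'][0,0]; d=s.copy()
    for _ in range(10): d=s/(1+c['k1']*(d**2).sum())
    v=T[:3,:3]@[d[0],-d[1],-1]; return T[:3,3]+v*(z-T[2,3])/v[2]
def place(M,p): 
    return np.c_[M[:,:2]@R.from_euler('z',p[2]).as_matrix()[:2,:2].T+p[:2]+0,M[:,2]]
def fit(pts,c,T,M,p0):
    pts=np.array(pts,np.float32)
    def f(p):
        h=cv2.convexHull((proj(place(M,[p[0],p[1],p[2]]),c,T)).astype(np.float32))
        return [cv2.pointPolygonTest(h,(float(a),float(b)),True) for a,b in pts]
    r=least_squares(f,p0,x_scale=[.01,.01,.1],diff_step=1e-3,loss='soft_l1')
    return r.x, np.abs(r.fun)
E
python3 - <<'E'
from h import *
c=np.load('pics/top0.png.npy',allow_pickle=True).item();T=cam(c)
B=np.r_[BODY,RIM]
D={'base':(143,247,0,[(85,308),(150,296),(225,282),(213,200),(197,100),(155,50),(110,50),(48,105),(62,200)]),
'tray':(419,245,264,[(370,318),(440,293),(508,268),(475,170),(440,75),(375,45),(320,65),(294,120),(330,215)]),
'lid':(231,218,528,[(578,288),(650,298),(718,305),(733,200),(747,110),(713,62),(655,50),(610,85),(593,190)])}
for k,(u,v,x0,pt) in D.items():
    px=[(u+(x-x0+.5)/6-.5,v+(y+.5)/6-.5) for x,y in pt]
    M=B if k!='lid' else BODY
    g=ray(np.mean(px,0),c,T,.015)
    r,e=fit(px,c,T,M,[g[0]+.02,g[1],{'base':.15,'tray':.35,'lid':-.15}[k]])
    ctr=r[:2]-.02*np.array([np.cos(r[2]),np.sin(r[2])])
    print(k,r[:2].round(4),np.degrees(r[2]).round(1),'ctr',ctr.round(4),'err px',e.round(1))
for u,v,n in((346,228,'sq'),(501,287,'red')): print(n,ray((u,v),c,T,.03))
print('barTop',[ray((231+(x-528)/6,218+y/6),c,T,.05).round(4) for x,y in((662,95),(643,243))])
o=bot.get_obs();w=bot.camera('wrist');print(w['mount'],w['mtx'],w['k1'])
E
```

```text
base [0.4952 0.3619] 10.5 ctr [0.4755 0.3583] err px [0.1 0.  0.  0.7 0.6 0.4 0.1 0.5 0.6]
tray [ 0.4988 -0.3326] 19.6 ctr [ 0.4799 -0.3393] err px [0.6 0.2 0.1 0.  0.1 0.4 0.4 0.1 0.2]
lid [0.5667 0.13  ] -9.3 ctr [0.547  0.1332] err px [0.1 0.4 0.1 0.6 0.3 0.1 0.1 0.3 0.9]
sq [ 0.59360723 -0.10202431  0.03      ]
red [ 0.44578909 -0.48412459  0.03      ]
barTop [array([0.5774, 0.1286, 0.05  ]), array([0.5161, 0.1359, 0.05  ])]
[[-4.83370480e-04  9.61240087e-01  2.75712280e-01  6.97996327e-02]
 [ 9.99999564e-01  2.44322870e-04  9.01364756e-04  2.04497310e-04]
 [ 7.99065121e-04  2.75712596e-01 -9.61239786e-01 -1.25209965e-01]
 [ 0.00000000e+00  0.00000000e+00  0.00000000e+00  1.00000000e+00]] [[366.67487607   0.         311.55933218]
 [  0.         366.67487607 236.17137416]
 [  0.           0.           1.        ]] -0.026336640045448556
```

```bash
cat >> h.py <<'E'
def go(x,y,z,yaw,o=None):
    o=o or bot.get_obs(); A=R.from_euler('xyz',o['tcp_rot'],degrees=True); B=R.from_euler('xyz',[180,0,yaw],degrees=True)
    print('shift mm',(A.inv().apply(np.array([x,y,z])-o['ee_pos'])*1000).round(1),'turn',(A.inv()*B).as_rotvec(degrees=True).round(2))
E
python3 - <<'E'
from h import *
go(.480,-.339,.16,19.6)
E
```

```text
shift mm [307.2 -48.8  87.8] turn [-0.06  0.    3.65]
```

carry_out(moves="307 -49 88 0 0 3.65 85;307 -49 88 0 0 3.65 85;307 -49 88 0 0 3.65 85;307 -49 88 0 0 3.65 85;307 -49 88 0 0 3.65 85;307 -49 88 0 0 3.65 85;307 -49 88 0 0 3.65 85;307 -49 88 0 0 3.65 85;307 -49 88 0 0 3.65 85;307 -49 88 0 0 3.65 85", force=40)

```text
time: 1.15
ee_pos: [0.4792, -0.3398, 0.1607]
tcp_rot: [180.0, 0.0, 19.5]
wrist_force: [-0.7, -0.2, 0.2]
opening: 0.0851
grasp_force: 0.0
```

```bash
cat >> h.py <<'E'
def wsnap(f):
    o=bot.get_obs(); c=snap('wrist',f); return o,c,cam(c,o)
E
python3 - <<'E'
from h import *
o,c,T=wsnap('w1.png'); print(o['time'],o['ee_pos'],o['tcp_rot'])
h=cv2.cvtColor(c['img'],cv2.COLOR_RGB2HSV)
m=cv2.inRange(h,(45,80,60),(80,255,255))
cs=cv2.findContours(m,cv2.RETR_EXTERNAL,cv2.CHAIN_APPROX_NONE)[0]
p=max(cs,key=cv2.contourArea)[:,0]; print(len(p),p.min(0),p.max(0))
for r0 in ([.4988,-.3326,.342],):
    r,e=fit(p[::8],c,T,np.r_[BODY,RIM],r0); print(r,np.degrees(r[2]),e.mean(),e.max())
im=cv2.cvtColor(c['img'],cv2.COLOR_RGB2BGR)
for M in (BODY[:6],BODY[6:],RIM): cv2.polylines(im,[proj(place(M,r),c,T).astype(int)],True,(255,0,255),1)
cv2.imwrite('pics/w1o.png',im)
ct=r[:2]-.02*np.array([np.cos(r[2]),np.sin(r[2])]); print(ct)
go(*ct,.022,np.degrees(r[2]))
E
```

```text
1.15 [ 0.47916766 -0.33978392  0.16065325] [1.79982277e+02 2.84868525e-03 1.95491002e+01]
380 [268 154] [351 291]
[ 0.49852003 -0.33134636  0.33376586] 19.123375285187173 0.4781963679476644 1.0652549148573487
[ 0.47962372 -0.33789843]
shift mm [  1.1  -1.8 138.8] turn [ 0.03 -0.01  0.4 ]
```

View pics/w1o.png

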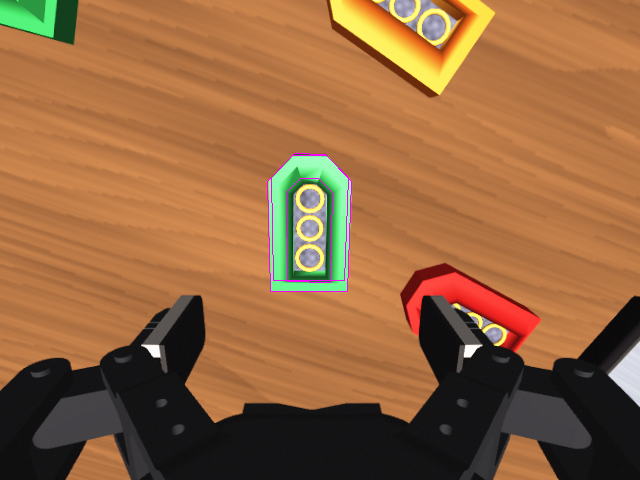

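The wrist view shows the clipped green tray at (310,222), and the fitted outline lies on it. The fingers will clear the red tray, whose nearest corner is at (402,290).

carry_out(moves="1 -2 45 0 0 0.4 85;1 -2 90 0 0 0.4 85;1 -2 120 0 0 0.4 85;1 -2 138 0 0 0.4 85;1 -2 138 0 0 0.4 85;1 -2 138 0 0 0.4 50;1 -2 138 0 0 0.4 50;1 -2 138 0 0 0.4 50;1 -2 138 0 0 0.4 50;1 -2 138 0 0 0.4 50;1 -2 138 0 0 0.4 50;1 -2 138 0 0 0.4 50", force=40)

```text
time: 2.4
ee_pos: [0.4808, -0.3378, 0.0245]
tcp_rot: [179.8, -0.1, 19.2]
wrist_force: [-1.8, -0.7, 6.9]
opening: 0.0588
grasp_force: 44.2
```

carry_out(moves="0 0 -20 0 0 0 50;0 0 -60 0 0 0 50;0 0 -105 0 0 0 50;0 0 -125 0 0 0 50;0 0 -125 0 0 0 50;0 0 -125 0 0 0 50")

```text
time: 3.0
ee_pos: [0.4802, -0.337, 0.1471]
tcp_rot: [180.0, -0.0, 19.2]
wrist_force: [-0.5, 0.3, -3.2]
opening: 0.059
grasp_force: 44.4
```

```bash
python3 - <<'E'
from h import *
go(.375,.34,.17,10.5)
E
```

```text
shift mm [ 123.3 -673.9  -23.1] turn [ 0.02 -0.02  8.7 ]
```

carry_out(moves="7 -40 -23 0 0 0.5 50;16 -88 -23 0 0 1.2 50;25 -136 -23 0 0 1.8 50;34 -184 -23 0 0 2.4 50;42 -232 -23 0 0 3 50;51 -280 -23 0 0 3.6 50;60 -328 -23 0 0 4.3 50;69 -376 -23 0 0 4.9 50;78 -424 -23 0 0 5.5 50;86 -472 -23 0 0 6.1 50;95 -520 -23 0 0 6.7 50;104 -568 -23 0 0 7.4 50;113 -616 -23 0 0 8 50;119 -650 -23 0 0 8.4 50;123 -674 -23 0 0 8.7 50;123 -674 -23 0 0 8.7 50;123 -674 -23 0 0 8.7 50;123 -674 -23 0 0 8.7 50")

```text
time: 4.8
ee_pos: [0.428, 0.1166, 0.1703]
tcp_rot: [-177.9, 0.1, 14.0]
wrist_force: [-0.2, -0.6, -2.6]
opening: 0.059
grasp_force: 44.6
```

```bash
python3 - <<'E'
from h import *
o,c,T=wsnap('w2.png'); print(o['time'],o['ee_pos'],o['tcp_rot'],T.round(3))
E
```

```text
4.8 [0.42798788 0.11661794 0.17032505] [-1.77873647e+02  6.07622174e-02  1.40128994e+01] [[ 0.241  0.93   0.277  0.497]
 [-0.97   0.242  0.032  0.129]
 [-0.038 -0.277  0.96   0.295]
 [ 0.     0.     0.     1.   ]]
```

View pics/w2.png

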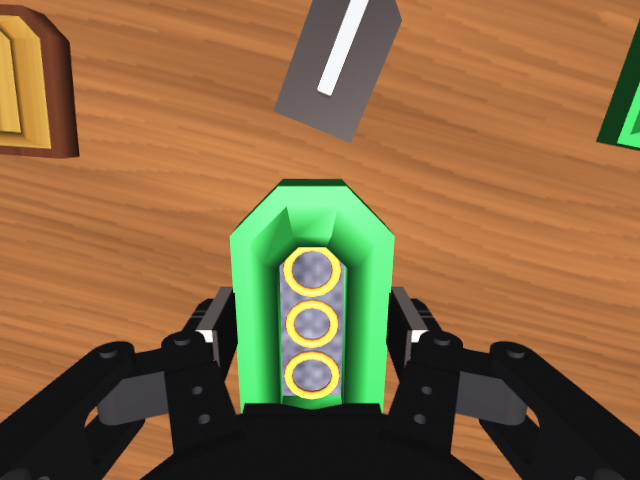

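The carry is slower than I asked for. The tray is held straight, centred at about (312,320), and the base is just coming in at the upper left. I'll keep going.

```bash
python3 - <<'E'
from h import *
go(.38,.345,.17,10.5)
E
```

```text
shift mm [   8.8 -232.9    9. ] turn [-2.12  0.12  3.53]
```

carry_out(moves="2 -40 0 0 0 0.6 50;4 -80 0 0 0 1.2 50;5 -120 0 0 0 1.8 50;7 -160 0 0 0 2.4 50;8 -200 0 0 0 3 50;9 -233 0 0 0 3.5 50;9 -233 0 0 0 3.5 50;9 -233 0 0 0 3.5 50;9 -233 0 0 0 3.5 50;9 -233 0 0 0 3.5 50;9 -233 0 0 0 3.5 50;9 -233 0 0 0 3.5 50;9 -233 0 0 0 3.5 50")

```text
time: 6.15
ee_pos: [0.4342, 0.1297, 0.1786]
tcp_rot: [-175.7, 0.3, 14.2]
wrist_force: [-0.3, -0.1, -2.3]
opening: 0.0585
grasp_force: 44.6
```

```bash
python3 - <<'E'
from h import *
o,c,T=wsnap('w3.png'); print(o['time'],o['ee_pos'],o['tcp_rot'],o['qd'].round(1))
E
```

```text
6.15 [0.43419108 0.12966352 0.178553  ] [-175.74807177    0.2566961    14.171285  ] [-0.   0.   0.2  0.3  0.  -0. ]
```

View pics/w3.png

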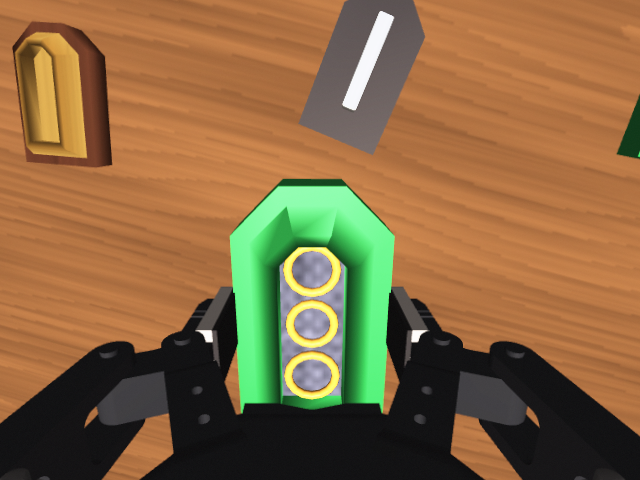

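```bash
python3 - <<'E'
from h import *
o=bot.get_obs(); print(o['q'],o['tcp_rot'],o['joint_efforts'].round(2))
E
```

```text
[ 14.11419219  -8.93227401 -11.24983432  87.94413536   4.25186863
 179.94406511] [-175.74787861    0.25754849   14.16997369] [ -0.   -38.07  48.06   0.06   0.28   0.  ]
```

Joint 6 is at its 180° limit, so the base needs the opposite (half-turned) grip. I'll set the tray down on free bench near (0.40, 0), turn the tool half round and regrip.

```bash
python3 - <<'E'
from h import *
go(.40,0,.12,14)
E
```

```text
shift mm [-64.7 121.4  50. ] turn [-4.25  0.26  0.16]
```

carry_out(moves="-20 38 15 -4.2 0.3 0 50;-40 76 30 -4.2 0.3 0 50;-60 110 45 -4.2 0.3 0 50;-65 121 50 -4.2 0.3 0 50;-65 121 50 -4.2 0.3 0 50;-65 121 50 -4.2 0.3 0 50;-65 121 50 -4.2 0.3 0 50")

```text
time: 6.9
ee_pos: [0.4003, 0.001, 0.1207]
tcp_rot: [-179.9, -0.1, 14.2]
wrist_force: [0.7, 1.0, -3.4]
opening: 0.0588
grasp_force: 44.7
```

```bash
python3 - <<'E'
from h import *
go(.40,0,.0255,14); print(bot.get_obs()['q'])
E
```

```text
shift mm [-0.7  1.  95.2] turn [-0.05 -0.11  0.21]
[ 9.74121966e-02 -1.65410986e+01 -2.37967381e+01  8.26527487e+01
  7.89152783e-02  1.65891038e+02]
```

carry_out(moves="0 0 45 0 0 0 50;0 0 80 0 0 0 50;0 0 95 0 0 0 50;0 0 95 0 0 0 50;0 0 95 0 0 0 50;0 0 95 0 0 0 85;0 0 95 0 0 0 85;0 0 95 0 0 0 85;0 0 95 0 0 0 85;0 0 70 0 0 0 85;0 0 25 0 0 0 85;0 0 0 0 0 0 85;0 0 0 0 0 -8 85;0 0 0 0 0 -16 85;0 0 0 0 0 -24 85;0 0 0 0 0 -32 85;0 0 0 0 0 -40 85;0 0 0 0 0 -48 85;0 0 0 0 0 -56 85;0 0 0 0 0 -64 85")

```text
time: 8.9
ee_pos: [0.3996, 0.0002, 0.1201]
tcp_rot: [180.0, -0.1, 78.5]
wrist_force: [0.0, 0.3, -0.0]
opening: 0.0852
grasp_force: 0.0
```

carry_out(moves="0 0 0 0 0 -8.5 85;0 0 0 0 0 -17 85;0 0 0 0 0 -25.5 85;0 0 0 0 0 -34 85;0 0 0 0 0 -42.5 85;0 0 0 0 0 -51 85;0 0 0 0 0 -59.5 85;0 0 0 0 0 -68 85;0 0 0 0 0 -76.5 85;0 0 0 0 0 -85 85;0 0 0 0 0 -93.5 85;0 0 0 0 0 -102 85;0 0 0 0 0 -110 85;0 0 0 0 0 -116 85;0 0 0 0 0 -116 85;0 0 0 0 0 -116 85")

```text
time: 10.5
ee_pos: [0.3996, 0.0002, 0.1201]
tcp_rot: [179.9, 0.1, -166.0]
wrist_force: [0.2, 0.4, -0.6]
opening: 0.0851
grasp_force: 0.0
```

```bash
python3 - <<'E'
from h import *
o,c,T=wsnap('w4.png'); print(o['time'],o['ee_pos'],o['tcp_rot'],o['q'])
h=cv2.cvtColor(c['img'],cv2.COLOR_RGB2HSV)
m=cv2.inRange(h,(45,80,60),(80,255,255))
cs=cv2.findContours(m,cv2.RETR_EXTERNAL,cv2.CHAIN_APPROX_NONE)[0]
p=max(cs,key=cv2.contourArea)[:,0]; print(len(p),p.min(0),p.max(0))
r,e=fit(p[::8],c,T,np.r_[BODY,RIM],[.418,.005,.247]); print(r,np.degrees(r[2]),e.mean(),e.max())
ct=r[:2]-.02*np.array([np.cos(r[2]),np.sin(r[2])]); print(ct)
go(*ct,.0235,np.degrees(r[2])+180)
E
```

```text
10.5 [3.99606845e-01 2.04229849e-04 1.20077457e-01] [ 1.79949956e+02  5.25027706e-02 -1.66035723e+02] [-1.17908022e-02 -1.65755556e+01 -2.38922797e+01  8.26444140e+01
  6.12432707e-02 -1.39760700e+01]
451 [263 159] [362 317]
[0.41832615 0.00553404 0.24770606] 14.192511519833497 0.46921794534162337 1.0568482284635203
[0.3989366  0.00063042]
shift mm [ 0.6  0.5 96.5] turn [ 0.05  0.05 -0.21]
```

carry_out(moves="0.6 0.5 45 0 0 -0.2 85;0.6 0.5 80 0 0 -0.2 85;0.6 0.5 96 0 0 -0.2 85;0.6 0.5 96 0 0 -0.2 85;0.6 0.5 96 0 0 -0.2 50;0.6 0.5 96 0 0 -0.2 50;0.6 0.5 96 0 0 -0.2 50;0.6 0.5 96 0 0 -0.2 50;0.6 0.5 96 0 0 -0.2 50;0.6 0.5 96 0 0 -0.2 50;0.6 0.5 96 0 0 -0.2 50;0.6 0.5 80 0 0 -0.2 50;0.6 0.5 40 0 0 -0.2 50;0.6 0.5 -5 0 0 -0.2 50;0.6 0.5 -50 0 0 -0.2 50;0.6 0.5 -50 0 0 -0.2 50;0.6 0.5 -50 0 0 -0.2 50", force=40)

```text
time: 12.25
ee_pos: [0.3995, 0.0005, 0.1711]
tcp_rot: [180.0, 0.2, -165.7]
wrist_force: [0.7, -0.4, -2.5]
opening: 0.0589
grasp_force: 44.3
```

```bash
python3 - <<'E'
from h import *
go(.53,.235,.18,190.5)
E
```

```text
shift mm [-184.5  194.8   -8.3] turn [0.02 0.19 3.84]
```

carry_out(moves="-31 32 -8 0 0 0.6 50;-62 65 -8 0 0 1.3 50;-93 98 -8 0 0 1.9 50;-124 130 -8 0 0 2.6 50;-155 163 -8 0 0 3.2 50;-185 195 -8 0 0 3.8 50;-185 195 -8 0 0 3.8 50;-185 195 -8 0 0 3.8 50;-185 195 -8 0 0 3.8 50")

```text
time: 13.15
ee_pos: [0.5291, 0.2346, 0.1773]
tcp_rot: [180.0, -0.1, -169.5]
wrist_force: [-0.2, -0.1, -2.0]
opening: 0.0588
grasp_force: 44.5
```

```bash
python3 - <<'E'
from h import *
o,c,T=wsnap('w5.png'); print(o['time'],o['ee_pos'],o['tcp_rot'],o['q'].round(1))
im=cv2.cvtColor(c['img'],cv2.COLOR_RGB2BGR)
for r,M in (([.4952,.3619,.183],np.r_[BODY,RIM]),([.5667,.13,-.162],BODY)): print(proj(place(M,r),c,T).round(0).tolist())
big=cv2.resize(im[0:300,340:640],None,fx=2,fy=2,interpolation=cv2.INTER_CUBIC); cv2.imwrite('pics/w5c.png',big)
E
```

```text
13.15 [0.52905407 0.2345543  0.17725505] [ 1.79982123e+02 -7.08000155e-02 -1.69467432e+02] [23.9  8.1  5.6 87.6  0.  13.4]
[[440.0, 116.0], [431.0, 222.0], [449.0, 242.0], [477.0, 242.0], [500.0, 222.0], [515.0, 117.0], [450.0, 115.0], [439.0, 229.0], [459.0, 250.0], [489.0, 250.0], [514.0, 229.0], [531.0, 116.0], [475.0, 135.0], [465.0, 226.0], [476.0, 238.0], [492.0, 238.0], [507.0, 226.0], [520.0, 135.0]]
[[171.0, 145.0], [147.0, 241.0], [162.0, 266.0], [188.0, 275.0], [213.0, 264.0], [242.0, 170.0], [160.0, 146.0], [135.0, 249.0], [152.0, 276.0], [180.0, 285.0], [207.0, 273.0], [236.0, 173.0]]
```

View pics/w5c.png

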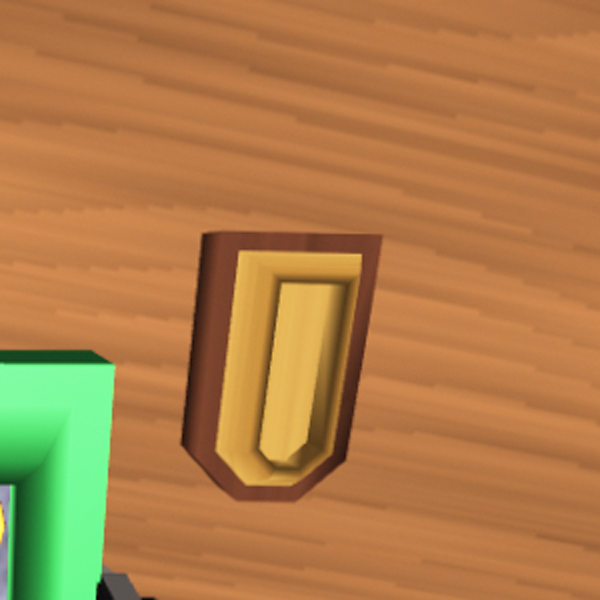

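The close view puts the base outline corners at about (442,116), (531,117), (513,230), (488,250), (460,250) and (431,221), all within 2 px of the prediction.

```bash
python3 - <<'E'
from h import *
o=bot.get_obs(); c=np.load('pics/w5.png.npy',allow_pickle=True).item(); T=cam(c,o)
px=[(442,116.5),(531,117.5),(513,230),(488,250),(460,250),(431,221.5),(486,117),(522,174),(436.5,169)]
r,e=fit(px,c,T,np.r_[BODY,RIM],[.4952,.3619,.183]); print(r,np.degrees(r[2]),e.round(1))
ct=r[:2]-.02*np.array([np.cos(r[2]),np.sin(r[2])]); print(ct)
# tray in hand, offset check: near rear deck corner from crop (113,365)
print(proj(place(BODY[6:]+[0,0,o['ee_pos'][2]-.0245],[o['ee_pos'][0]+.02*np.cos(.184),o['ee_pos'][1]+.02*np.sin(.184),.184]),c,T).round(1).tolist())
go(ct[0],ct[1],.1,np.degrees(r[2])+180)
E
```

```text
[0.4957697  0.3625834  0.18361946] 10.520619854711668 [0.1 0.  0.  0.4 0.4 0.3 1.1 0.5 0.6]
[0.47610591 0.35893161]
[[225.9, 184.9], [239.7, 392.3], [284.1, 427.4], [340.0, 427.3], [384.3, 392.1], [397.8, 184.7]]
shift mm [ 29.4 132.1  77.9] turn [ 0.03 -0.02 -0.01]
```

carry_out(moves="7 33 0 0 0 0 50;15 66 0 0 0 0 50;22 99 10 0 0 0 50;29 132 40 0 0 0 50;29 132 78 0 0 0 50;29 132 78 0 0 0 50;29 132 78 0 0 0 50;29 132 78 0 0 0 50")

```text
time: 14.0
ee_pos: [0.4782, 0.3594, 0.1031]
tcp_rot: [179.9, 0.2, -169.5]
wrist_force: [0.2, 1.1, -1.2]
opening: 0.0587
grasp_force: 44.8
```

```bash
python3 - <<'E'
from h import *
go(.4761,.3589,.046,190.5)
E
```

```text
shift mm [ 2.4 -0.3 57.1] turn [ 0.13  0.2  -0.03]
```

carry_out(moves="1 0 15 0 0 0 50;1 0 30 0 0 0 50;1 0 42 0 0 0 50;1 0 50 0 0 0 50;1 0 53 0 0 0 50;1 0 53 0 0 0 50")

```text
time: 14.6
ee_pos: [0.4758, 0.3594, 0.0478]
tcp_rot: [180.0, 0.0, -169.4]
wrist_force: [-4.5, -3.1, 6.2]
opening: 0.0588
grasp_force: 45.6
```

carry_out(moves="0 0 2 0 0 0 50;0 0 2 0 0 0 50;0 0 2 0 0 0 85;0 0 2 0 0 0 85;0 0 2 0 0 0 85;0 0 2 0 0 0 85;0 0 -15 0 0 0 85;0 0 -50 0 0 0 85;0 0 -95 0 0 0 85;0 0 -120 0 0 0 85;0 0 -120 0 0 0 85")

```text
time: 15.7
ee_pos: [0.4774, 0.3606, 0.1718]
tcp_rot: [179.8, 0.4, -169.4]
wrist_force: [-0.5, 0.3, -0.4]
opening: 0.0851
grasp_force: 0.0
```

```bash
python3 - <<'E'
from h import *
o,c,T=wsnap('w6.png'); print(o['time'],o['ee_pos'],o['tcp_rot'])
h=cv2.cvtColor(c['img'],cv2.COLOR_RGB2HSV)
m=cv2.inRange(h,(45,80,60),(80,255,255))
p=max(cv2.findContours(m,cv2.RETR_EXTERNAL,cv2.CHAIN_APPROX_NONE)[0],key=cv2.contourArea)[:,0]
M=np.r_[BODY,RIM]+[0,0,.022]; r,e=fit(p[::8],c,T,M,[.4958,.3626,.184]); print(r,np.degrees(r[2]),e.mean(),e.max())
im=cv2.cvtColor(c['img'],cv2.COLOR_RGB2BGR)
cv2.imwrite('pics/w6c.png',cv2.resize(im[100:360,180:440],None,fx=2.2,fy=2.2,interpolation=cv2.INTER_CUBIC))
print(p.min(0),p.max(0))
s=snap('side','side1.png')
go(.547,.1325,.16,170.7)
E
```

```text
15.7 [0.47737545 0.36058773 0.1718333 ] [ 179.77772941    0.37334034 -169.44819019]
[0.49457852 0.36277546 0.18101566] 10.371433260187226 0.5445300904857179 1.218310115341034
[266 152] [354 294]
shift mm [ -27.9 -236.4    7.1] turn [ 0.08  0.06 19.85]
```

View pics/w6c.png

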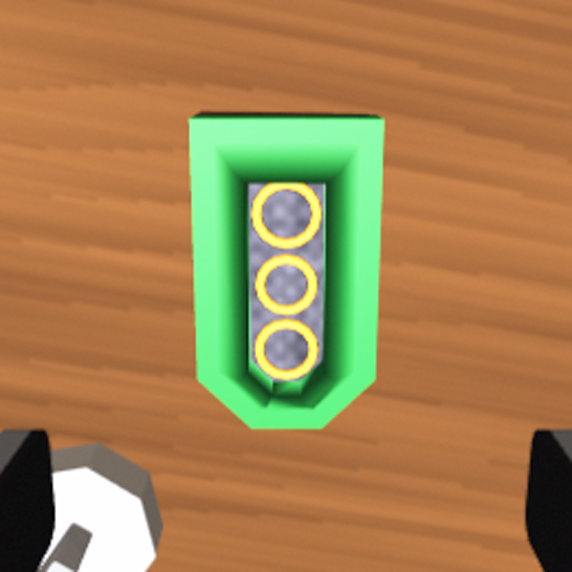

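The ring tray sits on the base, symmetric around (287,270) in the crop, and its fit is within about 1 mm of the base pose. Next is the lid.

carry_out(moves="-5 -40 7 0 0 3 85;-9 -80 7 0 0 7 85;-14 -120 7 0 0 10 85;-19 -160 7 0 0 13 85;-24 -200 7 0 0 17 85;-28 -236 7 0 0 19.8 85;-28 -236 7 0 0 19.8 85;-28 -236 7 0 0 19.8 85;-28 -236 7 0 0 19.8 85")

```text
time: 16.7
ee_pos: [0.5463, 0.1333, 0.1592]
tcp_rot: [180.0, -0.1, 170.8]
wrist_force: [-0.6, 0.4, -0.1]
opening: 0.0849
grasp_force: 0.0
```

```bash
python3 - <<'E'
from h import *
o,c,T=wsnap('w7.png'); print(o['time'],o['ee_pos'],o['tcp_rot'])
h=cv2.cvtColor(c['img'],cv2.COLOR_RGB2HSV)
m=cv2.inRange(h,(0,0,0),(180,70,140)); m[330:]=0
cs=[q for q in cv2.findContours(m,cv2.RETR_EXTERNAL,cv2.CHAIN_APPROX_NONE)[0] if cv2.contourArea(q)>2000]
for q in cs: print(cv2.contourArea(q),cv2.boundingRect(q))
pr=proj(np.r_[place(BODY,[.5667,.13,-.162])],c,T).mean(0)
p=min(cs,key=lambda q:np.hypot(*(q[:,0].mean(0)-pr)))[:,0]
r,e=fit(p[::8],c,T,BODY,[.5667,.13,-.162]); print(r,np.degrees(r[2]),e.mean(),e.max())
ct=r[:2]-.02*np.array([np.cos(r[2]),np.sin(r[2])]); print(ct)
im=cv2.cvtColor(c['img'],cv2.COLOR_RGB2BGR)
B=np.array([[-.05,-.005],[.01,-.005],[.01,.005],[-.05,.005]]);B=np.c_[B,np.full(4,.05)]
for Q in (BODY[:6],BODY[6:],B): cv2.polylines(im,[proj(place(Q,r),c,T).round().astype(int)],True,(255,0,255),1)
cv2.imwrite('pics/w7c.png',cv2.resize(im[100:360,180:440],None,fx=2.2,fy=2.2,interpolation=cv2.INTER_CUBIC))
go(*ct,.044,np.degrees(r[2])+180)
E
```

```text
16.7 [0.54627018 0.13328952 0.15915138] [ 1.79957743e+02 -7.30710552e-02  1.70808651e+02]
2797.5 (420, 216, 117, 114)
10223.5 (267, 160, 85, 137)
[ 0.56869236  0.12939328 -0.13674227] -7.834754930076357 0.9731564030166374 2.139343698123334
[0.54887906 0.13211961]
shift mm [ -2.9  -1.1 115.4] turn [ 0.05 -0.05 -1.33]
```

View pics/w7c.png

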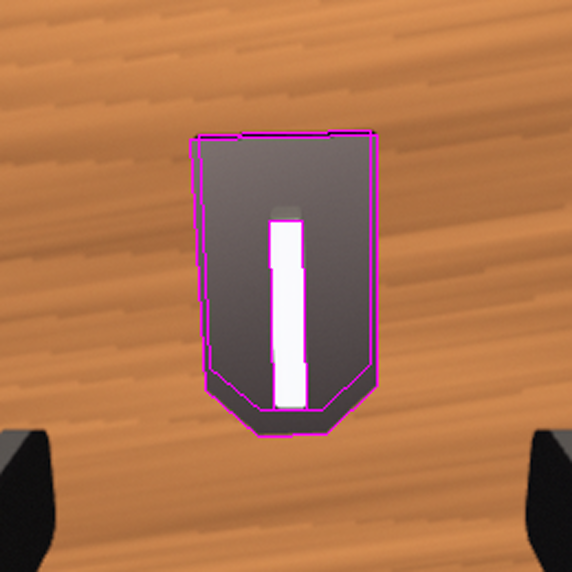

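The outline and bar fit well, with the bar centred near (288,315) in the crop. I'll pinch it.

carry_out(moves="-3 -1 45 0 0 -1.3 85;-3 -1 85 0 0 -1.3 60;-3 -1 108 0 0 -1.3 60;-3 -1 115 0 0 -1.3 60;-3 -1 115 0 0 -1.3 60;-3 -1 115 0 0 -1.3 5;-3 -1 115 0 0 -1.3 5;-3 -1 115 0 0 -1.3 5;-3 -1 115 0 0 -1.3 5;-3 -1 115 0 0 -1.3 5;-3 -1 115 0 0 -1.3 5;-3 -1 115 0 0 -1.3 5;-3 -1 115 0 0 -1.3 5;-3 -1 115 0 0 -1.3 5", force=50)

```text
time: 18.15
ee_pos: [0.5503, 0.1316, 0.0464]
tcp_rot: [179.9, 0.1, 172.1]
wrist_force: [-0.7, 2.0, 7.7]
opening: 0.0088
grasp_force: 51.2
```

carry_out(moves="0 0 -20 0 0 0 5;0 0 -60 0 0 0 5;0 0 -105 0 0 0 5;0 0 -125 0 0 0 5;0 0 -125 0 0 0 5;0 0 -125 0 0 0 5")

```text
time: 18.75
ee_pos: [0.5495, 0.1311, 0.1694]
tcp_rot: [179.9, -0.0, 172.0]
wrist_force: [-0.1, -0.2, -3.0]
opening: 0.0093
grasp_force: 50.1
```

```bash
python3 - <<'E'
from h import *
print(bot.get_obs()['opening']);go(.4768,.3592,.165,190.4)
E
```

```text
0.009321941382470137
shift mm [103.6 215.8   4.6] turn [  0.05   0.   -18.35]
```

carry_out(moves="17 36 4 0 0 -3 5;34 72 4 0 0 -6 5;52 108 4 0 0 -9 5;69 144 4 0 0 -12 5;86 180 4 0 0 -15 5;104 216 4 0 0 -18.3 5;104 216 4 0 0 -18.3 5;104 216 4 0 0 -18.3 5;104 216 4 0 0 -18.3 5;104 216 4 0 0 -18.3 5")

```text
time: 19.75
ee_pos: [0.4767, 0.3584, 0.1658]
tcp_rot: [180.0, -0.0, -169.7]
wrist_force: [-0.7, -0.3, -1.1]
opening: 0.0091
grasp_force: 50.1
```

```bash
python3 - <<'E'
from h import *
go(.4768,.3592,.090,190.4)
o,c,T=wsnap('w8.png'); print(o['ee_pos'],o['tcp_rot'],o['time'])
# in-hand lid prediction overlay at assumed pose
y=np.radians(o['tcp_rot'][2]+180); d=np.array([np.cos(y),np.sin(y)])
P=o['ee_pos'][:2]+(.02-.0014)*d
im=cv2.cvtColor(c['img'],cv2.COLOR_RGB2BGR)
cv2.polylines(im,[proj(place(BODY[6:],[*P,y])+0*0+0,c,T).astype(int)],True,(0,0,0),0) if 0 else None
q=place(BODY,[*P,y])+[0,0,o['ee_pos'][2]-.0464]
for Q in (q[:6],q[6:]): cv2.polylines(im,[proj(Q,c,T).round().astype(int)],True,(255,0,255),1)
cv2.imwrite('pics/w8o.png',im)
E
```

```text
shift mm [-0.2  0.8 75.8] turn [ 0.02 -0.01 -0.14]
[0.47673453 0.35839565 0.16578471] [ 1.79981263e+02 -1.08366192e-02 -1.69742409e+02] 19.75
```

View pics/w8o.png

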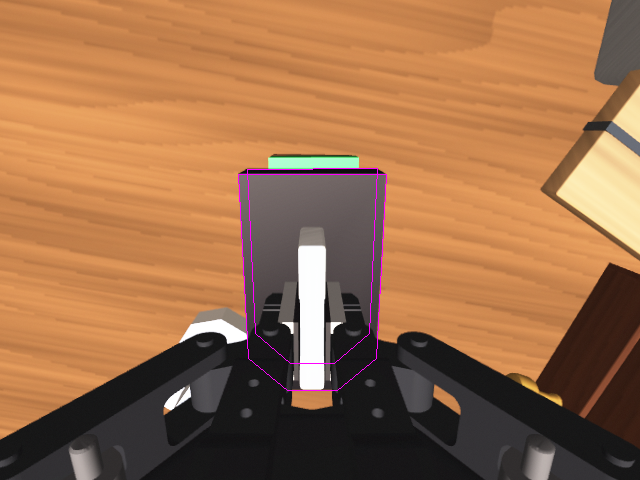

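The lid in hand matches the assumed pose, and the green tray shows right below it at (313,162). I'll lower it.

carry_out(moves="0 0.8 25 0 0 -0.1 5;0 0.8 45 0 0 -0.1 5;0 0.8 57 0 0 -0.1 5;0 0.8 66 0 0 -0.1 5;0 0.8 72 0 0 -0.1 5;0 0.8 74 0 0 -0.1 5;0 0.8 74 0 0 -0.1 5")

```text
time: 20.5
ee_pos: [0.4765, 0.3605, 0.0927]
tcp_rot: [179.9, 0.1, -169.6]
wrist_force: [-0.0, -1.0, -1.9]
opening: 0.0088
grasp_force: 50.1
```

carry_out(moves="0 -1 2 0 0 0 5;0 -1 3 0 0 0 5;0 -1 3 0 0 0 5")

```text
time: 20.8
ee_pos: [0.4768, 0.3596, 0.0903]
tcp_rot: [179.9, 0.1, -169.5]
wrist_force: [-0.7, -2.1, 3.7]
opening: 0.0089
grasp_force: 50.7
```

Contact came at the home height (TCP z 0.0903). I'll release, retreat and check.

carry_out(moves="0 0 0 0 0 0 40;0 0 0 0 0 0 40;0 0 0 0 0 0 40;0 0 0 0 0 0 40;0 0 -20 0 0 0 40;0 0 -65 0 0 0 60;0 0 -100 0 0 0 85;0 0 -120 0 0 0 85;0 0 -120 0 0 0 85;0 0 -120 0 0 0 85")

```text
time: 21.8
ee_pos: [0.4766, 0.3594, 0.2092]
tcp_rot: [179.9, 0.1, -169.5]
wrist_force: [0.0, -0.3, -0.3]
opening: 0.0848
grasp_force: 0.0
```

```bash
python3 - <<'E'
from h import *
o,c,T=wsnap('w9.png'); print(o['time'],o['ee_pos'],o['opening'])
im=cv2.cvtColor(c['img'],cv2.COLOR_RGB2BGR)
r=[.4952,.3627,.183]
q=place(BODY,r)+[0,0,.044]
for Q in (q[:6],q[6:]): cv2.polylines(im,[proj(Q,c,T).round().astype(int)],True,(255,0,255),1)
a=cv2.resize(im[130:350,210:410],(400,440),interpolation=cv2.INTER_CUBIC)
s=snap('side','side2.png');sc=cv2.cvtColor(s['img'],cv2.COLOR_RGB2BGR)
p=proj(np.array([[.476,.359,.04]]),s,cam(s))[0].astype(int); print(p)
b=cv2.resize(sc[p[1]-55:p[1]+55,p[0]-50:p[0]+50],(400,440),interpolation=cv2.INTER_CUBIC)
cv2.imwrite('pics/fin.png',np.hstack([a,b]))
E
```

```text
21.8 [0.47658316 0.35938081 0.20917234] 0.08476883078659392
[244 407]
```

View pics/fin.png

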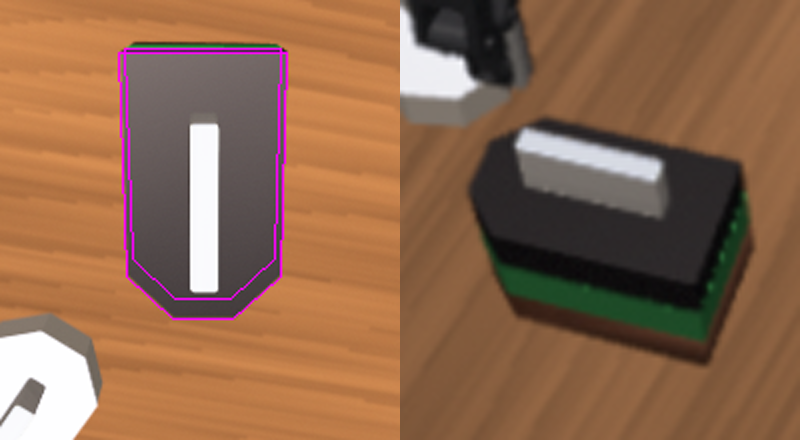

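The lid, tray and base are stacked flush with equal bands, clipped corners over clipped corners, and the gripper is clear.

```bash
python3 -c "
from workcell import bot
print(bot.job_done())"
```

```text
the job is handed in; nothing more can be done
None
```

The ring tray is stacked on the base and closed with the black lid, clipped corners aligned and flush in the last pictures; the square tray was never touched, everything is released, and the job was handed in at about 22 s (no verdict was returned).

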